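# Step the filter turret to the open-ring position

## Robot

A 7-joint arm with a two-finger parallel gripper is mounted at the origin on the work surface. World frame = base frame: x ahead of the robot, y to its left, z up, the work surface at z = 0. Lengths are in m, angles in rad, forces in N, time in s.
With the tool pointing down it reaches from about 0.425 to 0.825 m from the base axis. Payload 3.6 kg.
Tool frame: the origin (TCP) lies where the fingers leave the gripper's body, on its centre line; the fingertips stand 73 mm ahead of it and the grasp point (between the pads) lies 54 mm ahead of it; x points along the fingers, y is the direction in which the jaws open and shut, and the axes are right-handed (so a half turn about x gives the same grasp; the last joint's range is limited). The gripper opens to 85 mm and grips with 20 to 120 N. Pads are 22 mm wide; open, the fingers measure 114 mm over their backs; the gripper's body (76 mm by 85 mm) begins 54 mm behind the grasp point. The pads swing forward as they close: fully open they stand 13 mm farther back than shut.
Start: joints at [-1.375, 0.615, -0.013, 1.423, 0.008, 1.103, -0.04], TCP at [0.144, 0.634, 0.304] pointing down, gripper open.
Joint ranges: [-3.12, 3.12], [-0.3, 2.06], [-1.34, 1.32], [0.26, 2.42], [-1.36, 4.5], [0.01, 1.98], [-2.84, 2.84]. Speed limits (rad/s): [2.79, 2.79, 3.14, 3.14, 3.14, 3.14, 3.14].

## Interface

Orientations are given as a unit quaternion [x, y, z, w].
In Python, from station import arm, snapshot, camera_info, ticket gives the robot as it stands. Calls block until the motion is done:
- arm.movep(position, orientation): joint-space move of the TCP to a pose.
- arm.line_to(position, velocity=0.15, ori=None): straight line of the TCP; ori=None keeps the orientation; velocity is the mean speed in m/s.
- arm.move_j(angles): joint-space move.
- arm.move_gripper(opening, effort=None): opening from 0.0 (shut) to 1.0 (fully open); effort is the grip in N (None keeps the last); returns when the fingers have stopped.
- arm.pause(seconds).
- arm.ik(position, orientation): joint angles nearest the present ones, or None.
- snapshot(name): name is "side" or "top"; returns the picture (480x640x3 uint8, blue, green, red); there is no depth.
- camera_info(name): a dict with "fx", "fy", "cx", "cy" (pixels), "dist_coeffs" ([k1, k2, p1, p2, k3] as OpenCV has them; the pictures are not rectified), "R" (3x3) and "t" (3): a world point X has camera coordinates R X + t. Camera axes: x right, y down, z forward; pixel columns grow to the right and rows downward; lengths in m; the calibration is good to about 2 mm. A picture is of the moment at which its call begins. camera_info takes no time and is no camera call.
A pose or a line that the arm cannot do raises arm.MotionError and nothing moves.
- ticket.finish_job(): hands the job in, once; it reports no verdict.
Readings, each from a call of its own:
- arm.read_time(): time.
- arm.read_joint_positions(): joint angles.
- arm.read_dq(): joint speeds.
- arm.read_effort(): joint torques, N m.
- arm.read_tool_pos(): TCP position.
- arm.read_eef_rot(): TCP orientation.
- arm.read_ft_force(): force on the tool from outside, world axes, zero at the start.
- arm.read_wrist_torque(): the same for the moment, N m.
- arm.read_opening(): opening from 0.0 (shut) to 1.0 (fully open).
Only numpy, scipy, OpenCV 4.12 (cv2) and the standard library are available. Lean on these libraries where they do the work, as an engineer would, in place of code of your own. Each camera call takes 0.05 s, during which the arm holds its last target.

## Task

Push the black tab of the filter turret sideways with your fingertips, without pinching it, and step the turret round until the tab points squarely at the label with the open ring. Then let go and move clear; leave the objective, the jar and the slide box where they stand.

Things in the scene. Friction and masses are not known exactly. Their poses are not given: they have to be found in the camera images.
- housing: Filter-turret unit, fixed on the bench: white box, flat deck 68 mm above the bench. Origin on the bench under the turret's axis. The box runs from its own x = -165 (front, the side with the labels) to +145 mm and y = -165 to +165 mm. A grey ridge along the rear (x 102 to 142 mm, y -100 to 100 mm) is 94 mm high above the bench.
- turret (a joint): Turret angle, rad, positive counter-clockwise from above. 0: tab points at the blank label; the other labels lie at -0.70, +0.70 and +1.40. Aluminium disc 170 mm across, top 86 mm above the bench, on an upright axis, stops at -0.90 and +1.60. A stiff bearing: it takes 1 to 2 N at the tab to turn it, and it stays where it is left.
- axis (a point): Centre of the turret's disc, on its axis, at the disc's top face (86 mm above the bench).
- tab_top (a point): Centre of the tab's top face, 130 mm above the bench, 99 mm from the axis. The tab is the one upright black blade at the disc's rim: 85 to 113 mm from the axis, 14 mm thick along the turning direction (two 7 mm halves joined at a radial seam), faces 76 to 130 mm above the bench. A finger on its clockwise face pushes the turret counter-clockwise, and vice versa.
- pointed_at (a point): Point that the tab points at: on the tab's line, 142 mm out from the axis, 72 mm above the bench. It turns with the turret and lies over a label's centre when that label is selected.
- label_ring: Label with the open ring: white round plate 46 mm across, 3 mm thick, fixed on the deck, bearing a black ring 38 mm across, 6 mm wide. Origin at the centre of its underside, 142 mm from the turret's axis, 68 mm above the bench. Ring, dot and bar labels trade places between the turret angles -0.70, +0.70 and +1.40 from run to run.
- label_dot: Like the ring label, but with a solid black dot 18 mm across in its middle.
- label_bar: Like the ring label, but with a straight black bar 38 x 8 mm.
- label_blank: Like the ring label, but blank; always at turret angle 0; the tab starts within 0.25 rad of it.
- objective: Loose bystander: aluminium microscope objective, 32 mm across, 46 mm tall, standing on the deck's rear part to the side of the disc. Origin under its centre.
- jar: Loose bystander: amber glass jar, 50 mm across, 75 mm tall, standing on the bench beside the unit (its own +y side). Origin under its centre.
- slide_box: Loose bystander: grey plastic slide box 85 x 30 x 32 mm lying on the bench beside the unit (its own -y side). Origin under its centre.

How it is judged:
By the outcome, as a careful person would: the job done as asked, in the order asked, and still so for the second after the job is handed in, with the robot touching nothing.
It also fails if it takes over 38 s, if anything falls off the work surface, if the arm or the gripper's body presses on something with over 40 N, if the wrist force passes 120 N, or if a joint passes its speed limit or range.

## Working session

There is one attempt and no reset: what is moved stays moved. The work goes in short steps, each a Python script; the robot and the scene stay as the last script left them, time stands still between calls to the robot, and variables do not carry over. Pictures are saved under pics/ and viewed, and the job is handed in when it is done.

```bash
mkdir -p pics; ls
python3 - <<'E'
from station import arm, snapshot, camera_info
import cv2
for n in("side","top"):
    cv2.imwrite(f"pics/{n}0.png",snapshot(n)); print(n,camera_info(n))
print(arm.read_time(),arm.read_tool_pos(),arm.read_eef_rot(),arm.read_opening())
E
```

```text
pics
side {'fx': 594.3278873348978, 'fy': 594.3278873348978, 'cx': 311.06829619139796, 'cy': 239.33109161586785, 'dist_coeffs': array([-0.11027852,  0.        ,  0.        ,  0.        ,  0.        ]), 'R': array([[ 0.92752112, -0.37329919,  0.01876928],
       [-0.20127568, -0.54115361, -0.81648078],
       [ 0.31494868,  0.75352537, -0.57706745]]), 't': array([-0.55095426,  0.23980136,  0.87141609])}
top {'fx': 547.236254659078, 'fy': 547.236254659078, 'cx': 318.8251760274225, 'cy': 255.19070471502903, 'dist_coeffs': array([-0.06648083,  0.        ,  0.        ,  0.        ,  0.        ]), 'R': array([[ 0.0068271 , -0.99995902,  0.00594525],
       [-0.99696503, -0.0072675 , -0.07751076],
       [ 0.07755079, -0.00539803, -0.99697379]]), 't': array([0.03786392, 0.61159853, 1.02769265])}
0.1 [0.14349297 0.63342889 0.30283654] [ 0.07775961  0.7028029  -0.07940824  0.70264917] 1.0007525913670743
```

View pics/top0.png

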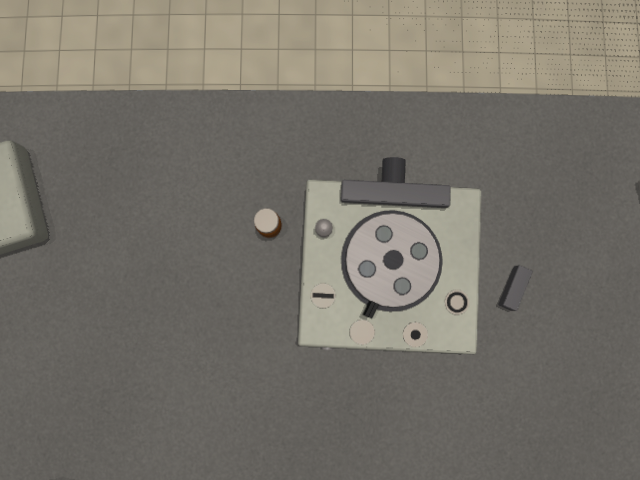

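View pics/side0.png

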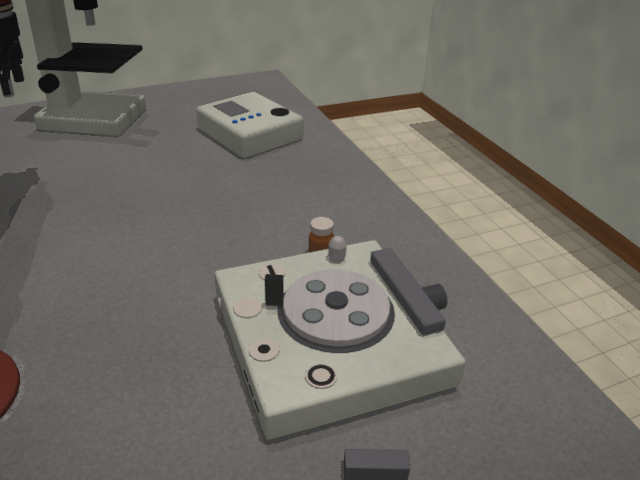

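The ring label sits at about (457,302), right of the dot (415,335). The blank is at (362,332), the bar at (323,296), and the tab at about (370,310). Seen from above, blank → dot → ring runs counter-clockwise, so the ring should be at +1.40. Next I'll measure in enlarged crops.

```bash
cat > h.py <<'E'
import numpy as np, cv2
from station import arm, snapshot, camera_info, ticket
def ray(n,uv):
    c=camera_info(n);K=np.array([[c['fx'],0,c['cx']],[0,c['fy'],c['cy']],[0,0,1]])
    p=cv2.undistortPoints(np.array([[uv]],float),K,c['dist_coeffs'])[0,0]
    R=c['R'];return -R.T@c['t'],R.T@np.array([p[0],p[1],1])
def at(n,uv,z):
    o,d=ray(n,uv);return o+d*(z-o[2])/d[2]
def proj(n,X):
    c=camera_info(n);K=np.array([[c['fx'],0,c['cx']],[0,c['fy'],c['cy']],[0,0,1]])
    return cv2.projectPoints(np.atleast_2d(X).astype(float),cv2.Rodrigues(c['R'])[0],c['t'],K,c['dist_coeffs'])[0][:,0]
E
python3 - <<'E'
import cv2
t=cv2.imread('pics/top0.png')[200:360,290:490]
cv2.imwrite('pics/top0c.png',cv2.resize(t,None,fx=4,fy=3.75,interpolation=cv2.INTER_CUBIC)[:600])
t=cv2.imread('pics/side0.png')[230:430,210:470]
cv2.imwrite('pics/side0c.png',cv2.resize(t,None,fx=3,fy=3,interpolation=cv2.INTER_CUBIC))
E
```

```text
(no output)
```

View pics/top0c.png

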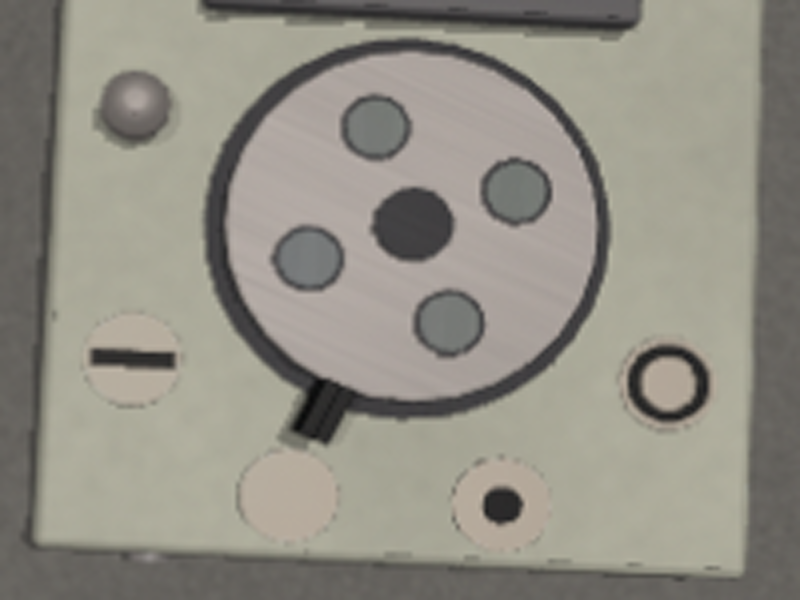

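View pics/side0c.png

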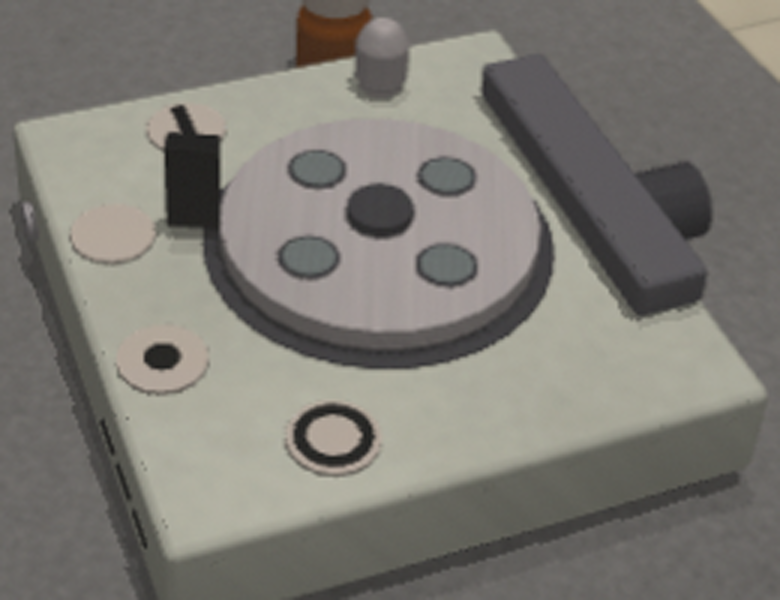

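Run:
```python
from h import *
from scipy.optimize import least_squares
top={-.7:(132,359),0:(288,496),.7:(501,504),1.4:(667,383)}
side={-.7:(186,130),0:(112,234),.7:(163,357),1.4:(333,437)}
T=lambda p:((p[0]+.5)/4-.5+290,(p[1]+.5)/3.75-.5+200)
S=lambda p:((p[0]+.5)/3-.5+210,(p[1]+.5)/3-.5+230)
for nm,D,f in(('top',top,T),('side',side,S)):
    P={a:at(nm,f(p),.071)[:2] for a,p in D.items()}
    res=lambda q:np.concatenate([np.array([q[0]+.142*np.cos(q[2]+a),q[1]+.142*np.sin(q[2]+a)])-P[a] for a in P])
    r=least_squares(res,[.5,-.1,3.1]); print(nm,r.x,np.round(r.fun*1e3,1))
print('disc top',at('top',T((412.5,226)),.086),'side',at('side',S((379,225)),.086))
# tab top corners in top view: near(349,390)? print tab top centre
print(at('top',T((319,410)),.130))
```

```text
top [ 0.59970355 -0.09054775  2.75009808] [ 0.1  0.5  0.2 -0.  -0.4 -0.1  0.2 -0.3]
side [ 0.59769474 -0.093434    2.74819479] [ 0.4  1.6  0.2  0.3 -0.9 -1.3  0.2 -0.6]
disc top [ 0.59889328 -0.09128996  0.086     ] side [ 0.59509266 -0.09823218  0.086     ]
[ 0.51111366 -0.04462328  0.13      ]
```

Run:
```python
import cv2
t=cv2.imread('pics/top0.png')[290:330,350:390]
cv2.imwrite('pics/top0d.png',cv2.resize(t,None,fx=14,fy=14,interpolation=cv2.INTER_CUBIC))
```

```text
(no output)
```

View pics/top0d.png

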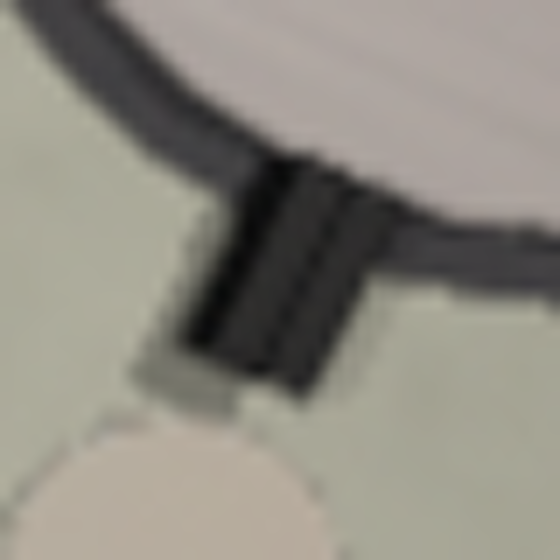

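Run:
```python
from h import *
A=np.array([.5993,-.0912])
for p in[(306,280),(345,190),(268,370)]:
    X=at('top',(350+(p[0]+.5)/14-.5,290+(p[1]+.5)/14-.5),.130)[:2]-A
    print(X,np.hypot(*X),np.arctan2(X[1],X[0])-2.75)
# rotation matrices / IK at start and end
from scipy.spatial.transform import Rotation as Rn
print(Rn.from_quat(arm.read_eef_rot()).as_matrix().round(2))
for s in(1,-1):
  q=arm.read_joint_positions()
  for th in np.linspace(-.4,1.4,7):
    w=2.75+th; r=np.array([np.cos(w),np.sin(w),0]); t=np.array([-np.sin(w),np.cos(w),0])
    y=s*t; x=np.array([0,0,-1.]); z=np.cross(x,y)
    Q=Rn.from_matrix(np.c_[x,y,z]).as_quat()
    j=arm.ik([*(A+.1*r[:2]),.170],Q); j2=arm.ik([*(A+.1*r[:2]),.24],Q)
    print(s,round(th,2),np.round(j,2) if j is not None else None, j2 is not None)
```

```text
[-0.08914067  0.04310714] 0.09901659128245181 -0.05883736875101775
[-0.07811113  0.03832005] 0.08700445760287603 -0.06449361829958677
[-0.1001529   0.04776146] 0.11095836937811987 -0.053392919256620264
[[-0.    0.22  0.98]
 [-0.    0.98 -0.22]
 [-1.   -0.    0.  ]]
1 -0.4 [-0.64  0.91  1.13  1.94 -1.    1.01 -1.38] True
1 -0.1 [-0.52  0.78  0.94  1.98 -0.87  0.84 -1.15] True
1 0.2 [-0.21  0.63  0.47  1.99 -0.47  0.63 -1.19] True
1 0.5 [-0.12  0.62  0.42  1.98 -0.42  0.63 -0.88] True
1 0.8 [-0.12  0.65  0.51  1.94 -0.5   0.67 -0.46] True
1 1.1 [-0.12  0.7   0.59  1.88 -0.57  0.73 -0.07] True
1 1.4 [-0.1   0.74  0.61  1.81 -0.58  0.78  0.25] True
-1 -0.4 [-0.12  0.61  0.18  1.92 -0.18  0.62  0.95] True
-1 -0.1 [-0.06  0.59  0.15  1.97 -0.15  0.59  1.27] True
-1 0.2 [ 0.02  0.58  0.12  1.98 -0.12  0.58  1.6 ] True
-1 0.5 [ 0.14  0.59  0.03  1.97 -0.03  0.58  1.87] True
-1 0.8 [ 0.24  0.6  -0.05  1.93  0.05  0.61  2.14] True
-1 1.1 [ 0.33  0.63 -0.12  1.87  0.11  0.65  2.42] True
-1 1.4 [ 0.38  0.66 -0.18  1.79  0.17  0.7   2.7 ] True
```

The tab is at −0.06 rad with a radius of 99.0 mm, as it should be. The axis is at (0.599, −0.091), and the two cameras agree within 3 mm. The target is +1.40. I'll approach behind the tab's clockwise face with the fingers shut.

```bash
cat >> h.py <<'E'
from scipy.spatial.transform import Rotation as Rn
A=np.array([.5993,-.0912]); YAW=2.75
def pose(th,z=.169,d=.0215,rad=.1):
    w=YAW+th; r=np.array([np.cos(w),np.sin(w),0]); t=np.array([-np.sin(w),np.cos(w),0])
    x=np.array([0,0,-1.]); Q=Rn.from_matrix(np.c_[x,t,np.cross(x,t)]).as_quat()
    p=np.r_[A,0]+rad*r-d*t; p[2]=z
    return p,Q
E
python3 - <<'E'
from h import *
arm.move_gripper(0.0)
print(arm.read_time())
arm.movep(*pose(-.35,z=.26)); print(arm.read_time(),arm.read_tool_pos(),pose(-.35)[0],arm.read_joint_positions())
p,Q=pose(-.35); arm.line_to(p,velocity=.1); print(arm.read_time(),arm.read_ft_force(),arm.read_opening())
for n in("side","top"): cv2.imwrite(f"pics/{n}1.png",snapshot(n))
t=cv2.imread('pics/side1.png')[200:430,180:440]
cv2.imwrite('pics/side1c.png',cv2.resize(t,None,fx=2.5,fy=2.5,interpolation=cv2.INTER_CUBIC))
E
```

```text
0.8667
3.5333 [ 0.54026495 -0.00672309  0.25976241] [ 0.54008309 -0.00779972  0.169     ] [-0.67470767  0.74865318  1.13275615  1.8196888  -0.76773769  1.09321194
 -1.56494527]
4.5917 [-0.6599222  -0.20179086 -0.32086612] 0.0006148056406685505
```

View pics/side1c.png

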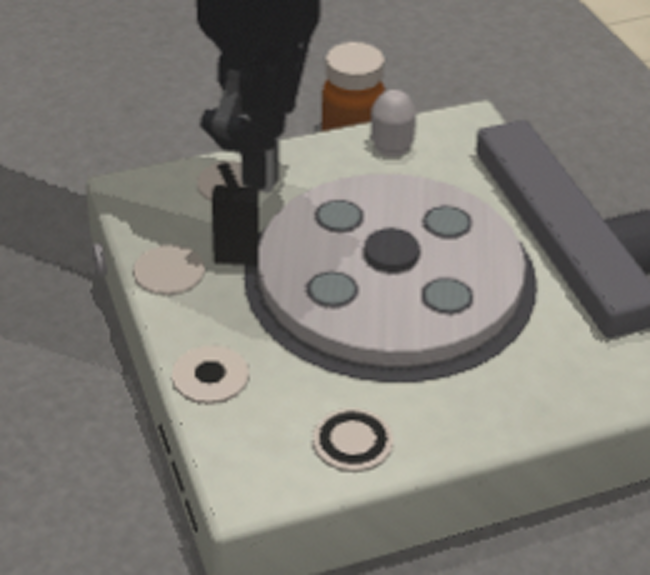

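The shut fingers stand behind the tab's clockwise face, at about (262,165) in the crop, and clear of the objective. I'll push along the arc in steps, watching the force, and stop short of the target.

Run:
```python
from h import *
for th in np.r_[np.arange(-.25,1.16,.1),1.2]:
    p,Q=pose(th); arm.line_to(p,velocity=.04,ori=Q); f=arm.read_ft_force()
    print(round(th,2),np.round(f,1),round((arm.read_tool_pos()-p)[1]*1e3,1))
    if np.linalg.norm(f[:2])>12: print('STOP');break
print(arm.read_time())
for n in("side","top"): cv2.imwrite(f"pics/{n}2.png",snapshot(n))
t=cv2.imread('pics/side2.png')[180:430,180:440]
cv2.imwrite('pics/side2c.png',cv2.resize(t,None,fx=2.3,fy=2.3,interpolation=cv2.INTER_CUBIC))
t=cv2.imread('pics/top2.png')[200:360,290:490]
cv2.imwrite('pics/top2c.png',cv2.resize(t,None,fx=3.7,fy=3.7,interpolation=cv2.INTER_CUBIC))
```

```text
-0.25 [-0.1  0.   0.4] 0.1
-0.15 [0.2 0.1 0.1] 0.2
-0.05 [-0.2  0.2  0.1] 0.3
0.05 [ 0.4 -0.1  0.8] 0.2
0.15 [ 0.4  0.1 -1. ] 0.1
0.25 [-0.8  0.8  0.3] 0.1
0.35 [0.7 0.4 0.1] 0.1
0.45 [-0.1 -0.3  0.1] 0.0
0.55 [ 0.1 -0.2 -0.2] 0.1
0.65 [-0.1 -0.   0.8] 0.0
0.75 [-0.6  0.2 -0.6] -0.0
0.85 [-0.7 -0.3 -0.2] -0.0
0.95 [-0.1 -1.1 -0.3] -0.0
1.05 [ 0.  -0.5  0.6] -0.0
1.15 [-0.6  0.3  0.7] -0.0
1.2 [-0.1  0.3 -0. ] -0.0
11.0917
```

View pics/side2c.png

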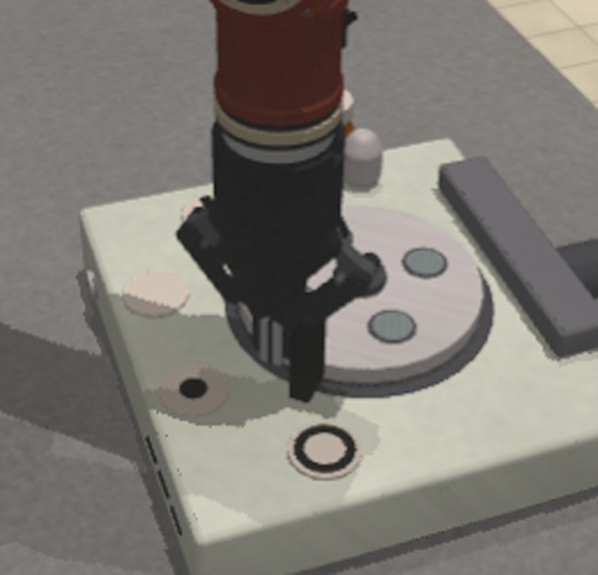

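View pics/top2c.png

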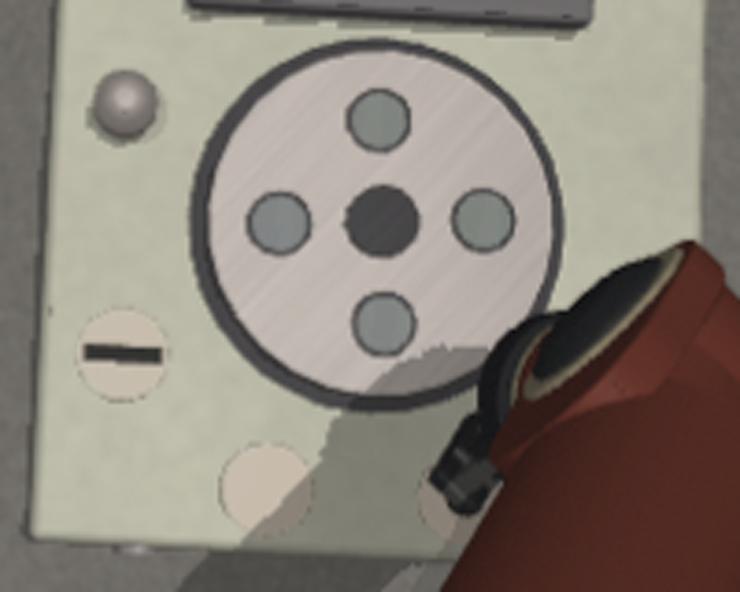

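The turret has turned. Its four filter windows are visible in the top view at (379,120), (483,220), (384,323) and (279,223), so I can use them to measure the angle while the tab is hidden by the arm.

Run:
```python
from h import *
def ang(ps,sx,sy):
    X=[at('top',((x+.5)/sx-.5+290,(y+.5)/sy-.5+200),.086)[:2] for x,y in ps]
    c=np.mean(X,0); a=np.array([np.arctan2(*(x-c)[::-1]) for x in X])
    print(c,[round(np.hypot(*(x-c))*1e3,1) for x in X])
    return np.angle(np.exp(4j*a).mean())/4
a0=ang([(376,127),(516,191),(449,323),(308,258)],4,3.75)
a1=ang([(379,120),(483,220),(384,323),(279,223)],3.7,3.7)
d=(a1-a0)%(np.pi/2); print(a0,a1,d,-.059+d, 'tab ref offset',(2.75-.059-a0)%(np.pi/2))
```

```text
[ 0.59959289 -0.09123132] [np.float64(50.0), np.float64(50.1), np.float64(50.1), np.float64(50.1)]
[ 0.59971241 -0.09121002] [np.float64(49.9), np.float64(50.0), np.float64(49.7), np.float64(50.2)]
0.3352452249582062 0.021458728872481007 1.2570098307091713 1.1980098307091713 tab ref offset 0.784958448246897
```

The finger was commanded to 1.200 and the windows read 1.198, with the windows exactly 45° off the tab. The axis is confirmed at (0.5997, −0.0912). Now I'll finish the push, back off and lift clear.

Run:
```python
from h import *
for th in (1.3,1.36,1.40):
    p,Q=pose(th); arm.line_to(p,velocity=.03,ori=Q)
arm.pause(.2); print(arm.read_ft_force(), arm.read_tool_pos()-p)
p,Q=pose(1.401); arm.line_to(p,velocity=.02,ori=Q); arm.pause(.2)
p,_=pose(1.401,d=.05); arm.line_to(p,velocity=.06)
p[2]=.30; arm.line_to(p,velocity=.2); 
print(arm.read_time())
arm.movep([.35,.45,.35],[0,.7071068,0,.7071068]) if arm.ik([.35,.45,.35],[0,.7071068,0,.7071068]) is not None else print('noik')
print(arm.read_time())
for n in("side","top"): cv2.imwrite(f"pics/{n}3.png",snapshot(n))
t=cv2.imread('pics/side3.png')[180:430,180:440]
cv2.imwrite('pics/side3c.png',cv2.resize(t,None,fx=2.3,fy=2.3,interpolation=cv2.INTER_CUBIC))
t=cv2.imread('pics/top3.png')[200:360,290:490]
cv2.imwrite('pics/top3c.png',cv2.resize(t,None,fx=3.7,fy=3.7,interpolation=cv2.INTER_CUBIC))
```

```text
[-0.32575132 -0.27464911 -0.36702059] [ 1.34267542e-04 -8.33768631e-05  9.60381976e-05]
14.4083
16.625
```

View pics/side3c.png

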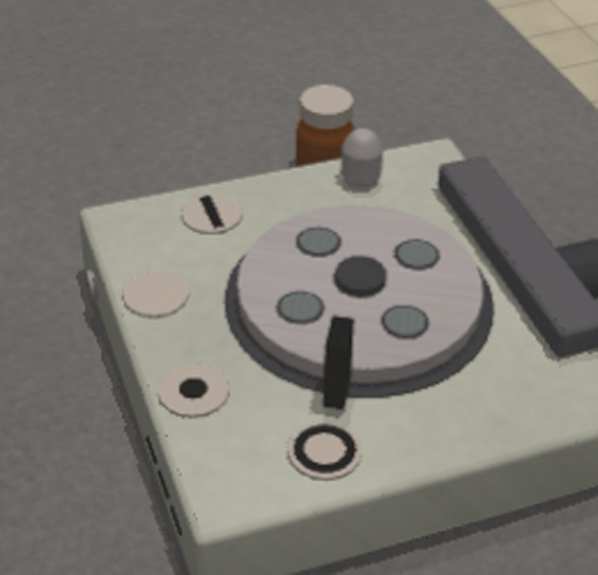

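View pics/top3c.png

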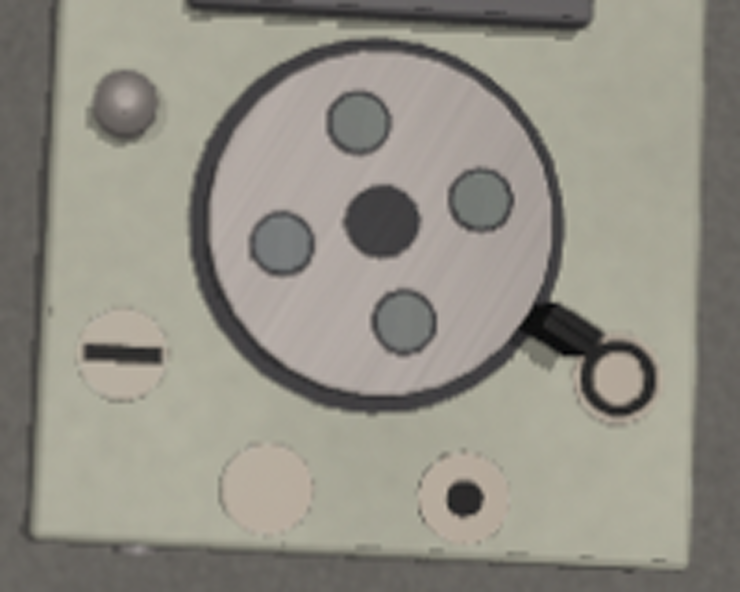

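View pics/top3.png

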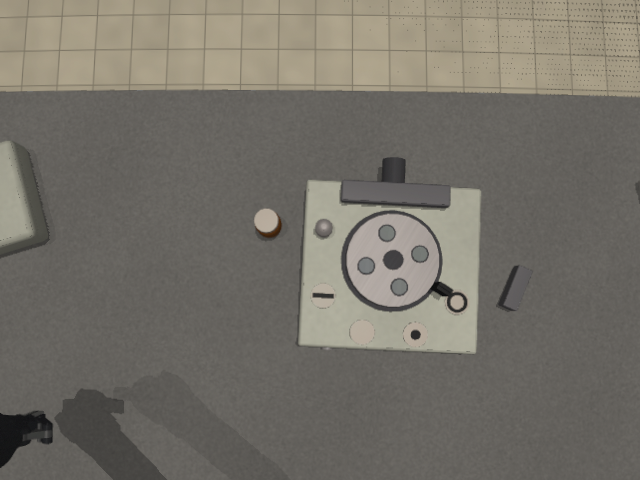

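The arm is clear, and the tab, at (443,289) in the full top view, points at the ring at (457,302). The jar, objective and slide box show at the same pixels as before. Next I'll check the angle numerically.

Run:
```python
from h import *
f=lambda x,y:((x+.5)/3.7-.5+290,(y+.5)/3.7-.5+200)
X=[at('top',f(x,y),.086)[:2] for x,y in[(358.5,123),(481,200),(404,322),(282,243.5)]]
c=np.mean(X,0);a=np.array([np.arctan2(*(x-c)[::-1]) for x in X])
t=np.angle(np.exp(4j*a).mean())/4+np.pi/4
tab=[t+k*np.pi/2-2.75 for k in range(-1,4)];print('tab',np.round(tab,3),c)
r=at('top',f(618,378),.071)[:2]-c; print('ring',(np.arctan2(r[1],r[0])-2.75)%(2*np.pi),np.hypot(*r))
a0=cv2.imread('pics/top0.png').astype(int);a3=cv2.imread('pics/top3.png').astype(int)
for n,(u,v) in dict(jar=(267,223),obj=(324,228),box=(516,288)).items():
    print(n,np.abs(a0-a3)[v-25:v+25,u-15:u+15].max())
```

```text
tab [-3.314 -1.743 -0.172  1.399  2.97 ] [ 0.59940696 -0.09127045]
ring 1.3984722089536676 0.1415309662213266
jar 3
obj 2
box 3
```

The tab reads 1.399 and the ring 1.398, and the bystanders have not moved. I'll hand it in.

Run:
```python
from h import *
print(arm.read_time()); ticket.finish_job()
```

```text
16.725
the job is handed in; nothing more can be done
```

The tab now points squarely at the open-ring label, and the job was handed in at 16.7 s of the 38 s allowed. I pushed the tab's clockwise face with the shut fingertips, without pinching. It went round in small steps from −0.06 rad to the ring at +1.40, then I backed off, lifted and moved the arm well clear.

- **Angle:** the final top-camera measurement puts the tab at 1.399 rad and the ring at 1.398 rad.
- **Bystanders:** the objective, jar and slide box look the same in the top pictures before and after, with differences at noise level only.
- **Forces:** readings during the push stayed below about 2 N.
- **Disagreement:** the two cameras' label fits put the turret axis about 3 mm apart. I relied on the top camera, which fitted the labels and the disc better.

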